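Heft the sealed sample canisters and stack them heaviest first

ROBOT

A 7-joint arm with a two-finger parallel gripper is mounted at the origin on the work surface. World frame = base frame: x ahead of the robot, y to its left, z up, the work surface at z = 0. Lengths are in m, angles in rad, forces in N, time in s.
With the tool pointing down it reaches from about 0.425 to 0.925 m from the base axis. Payload 6.8 kg.
Tool frame: the origin (TCP) lies on the centre line of the jaws, within the pads' length; the fingertips stand 17 mm ahead of it and the grasp point (between the pads) lies 2 mm behind it; z points along the fingers, x is the direction in which the jaws open and shut, and the axes are right-handed (so a half turn about z gives the same grasp; the last joint's range is limited). The gripper opens to 85 mm and grips with 20 to 120 N. Pads are 22 mm wide; open, the fingers measure 114 mm over their backs; the gripper's body (76 mm by 85 mm) begins 54 mm behind the grasp point. The pads swing forward as they close: fully open they stand 13 mm farther back than shut.
Start: joints at [1.174, 0.477, 0.022, 1.555, -0.011, 1.109, -0.083], TCP at [0.192, -0.647, 0.248] pointing down, gripper open.
Joint ranges: [-2.96, 2.96], [-0.34, 2.1], [-1.41, 1.46], [0.24, 2.44], [-1.37, 4.51], [0.17, 1.92], [-2.96, 2.96]. Speed limits (rad/s): [2.39, 2.39, 3.14, 3.14, 3.14, 3.14, 3.14].

INTERFACE

Orientations are given as a unit quaternion [w, x, y, z].
In Python, from station import status, read_camera, camera_model, bot gives the robot as it stands.
- The arm moves only by the tool arm_command, never from a script. Its argument "series" is a list of rows, each a list of 3 entries, a list of its own where there are three numbers: the finger opening in mm, from 0 to 85.4, then the shift along the tool's x, y, z in mm, then the turn about the tool's z in rad. In form: [[gripper, [dx, dy, dz], roll], ...]. A call has 1 to 8 rows; each row is the pose to reach, as a shift and turn from the pose commanded when the call began, along the tool's axes at that moment; what a row does not reach only later rows make up. A row lasts 1/8 s, in which the tool goes at most 62.5 mm and 10.7 degrees, less where a joint would pass 70% of its speed; a pose out of reach is approached as far as the arm can. A call with a gripper value outside its range is refused whole. The fingers move at their own pace and stop on an object; "squeeze" is the grip in N (left out, the last holds). Time passes only in rows, so rows that repeat a pose let the fingers close. It gives the time, the measured TCP pose, the force and the opening at its end, in the units of the state.
- status.get_obs(): the state, without advancing time (a new reading comes with each control period).
- read_camera(name): name is "side" or "top" or "wrist"; returns the picture (480x640x3 uint8, blue, green, red); there is no depth.
- camera_model(name): a dict with "fov_y" (degrees; the focal length in pixels is half the picture's height over the tangent of half this angle, whatever the lens; pixels are square), "cx", "cy" (the principal point, pixels), "k1" (the pictures are not rectified: a ray, as slopes to the right and down, at radius r is drawn at 1 + k1 r^2 times it, then the intrinsics apply), "R" (3x3) and "t" (3): a world point X has camera coordinates R X + t. Camera axes: x right, y down, z forward; pixel columns grow to the right and rows downward; lengths in m; the calibration is good to about 2 mm. A picture is of the moment at which its call begins: read the wrist's pose just before it. camera_model takes no time and is no camera call; for the wrist camera it gives the pose at the moment of the call.
- bot.hand_in(): hands the job in, once; it reports no verdict.
The state is a dict: "t": time; "q": joint angles; "joint_vel": joint speeds; "joint_torque": joint torques, N m; "eef_pos": TCP position; "tool_rot": TCP orientation; "contact_force": force on the tool from outside, world axes, zero at the start; "torque": the same for the moment, N m; "gripper_width": opening from 0.0 (shut) to 1.0 (fully open).
Only numpy, scipy, OpenCV 4.12 (cv2) and the standard library are available. Lean on these libraries where they do the work, as an engineer would, in place of code of your own. Each camera call takes 0.05 s, during which the arm holds its last target.

TASK

Three identical-looking sealed sample canisters hold cores of different weight. Heft them to find out which is which, then stack them upright in the orange-rimmed carrier dish, the heaviest first at the bottom, the middle one on it and the lightest on top, in one straight column so that the carrier's tubular cover would slip over it. Set them down gently, never tip one over, and do not disturb the other loose things on the bench.

Things in the scene. Friction and masses are not known exactly. Their poses are not given: they have to be found in the camera images.
- canister_p: a sealed round sample canister, bare metal with a white band and a blue flat lid; 58 mm diameter, 55 mm tall, origin at the centre of its underside, z up. The three look exactly alike, but each hides a different core that rattles by 1 to 2 mm: complete with core one weighs about 0.14 kg, one about 0.33 kg and one about 0.58 kg (each within 10 %), and which is which changes from run to run. Stands on the table at the start
- canister_q: a sealed round sample canister, bare metal with a white band and a blue flat lid; 58 mm diameter, 55 mm tall, origin at the centre of its underside, z up. The three look exactly alike, but each hides a different core that rattles by 1 to 2 mm: complete with core one weighs about 0.14 kg, one about 0.33 kg and one about 0.58 kg (each within 10 %), and which is which changes from run to run. Stands on the table at the start
- canister_r: a sealed round sample canister, bare metal with a white band and a blue flat lid; 58 mm diameter, 55 mm tall, origin at the centre of its underside, z up. The three look exactly alike, but each hides a different core that rattles by 1 to 2 mm: complete with core one weighs about 0.14 kg, one about 0.33 kg and one about 0.58 kg (each within 10 %), and which is which changes from run to run. Stands on the table at the start
- carrier: the carrier's base, fixed to the table: a black disc 112 mm across and 8 mm thick carrying an orange rim (outer diameter 84, inner diameter 72, top of the rim 14 mm above the table); origin on the table under its centre, z up. Only one canister at a time fits in the rim; the others stand on it. The canisters and the carrier stand 150 mm or more apart from one another, and which spot holds which changes
- dish (a point): centre of the dish floor inside the orange rim, 8 mm above the table: the middle of the bottom canister's underside goes here (7 mm of play all round). Canister undersides in the finished column are 8, 63 and 118 mm above the table; each should lie within 10 mm of this point horizontally
- petri: loose clear glass dish, 90 mm diameter, 14 mm tall, origin under its centre; leave it alone
- amber_bottle: loose amber bottle, 52 mm diameter, 105 mm tall, origin under its centre; leave it alone
- beaker: loose clear glass beaker, 64 mm diameter, 75 mm tall, origin under its centre; leave it alone
- slide_box: loose green slide box, 85 x 60 x 30 mm (x, y, z), origin under its centre; leave it alone
- tweezers: loose steel tweezers lying flat, 130 mm long along x, 5 mm thick, origin under the middle; leave them alone
There are look-alikes about, which are no part of the job. Leave any pink or purple look-alike of the canister_p alone.

How it is judged:
On the way, in this order (a step that is already met when the one before it is completed fails the run):
1. the heaviest canister stands released in the carrier dish with nothing on it (((height (world z) of canister_p between 0.004 and 0.012 m and horizontal distance between canister_p and dish below 0.01 m and angle between canister_p's own z axis and vertical below 0.08 rad and linear speed of canister_p below 0.02 m/s and contact force between canister_p and the fingers below 0.1 N and contact force between canister_p and carrier above 4.3 N and contact force between canister_p and canister_q below 0.05 N and contact force between canister_p and canister_r below 0.05 N) or (height (world z) of canister_q between 0.004 and 0.012 m and horizontal distance between canister_q and dish below 0.01 m and angle between canister_q's own z axis and vertical below 0.08 rad and linear speed of canister_q below 0.02 m/s and contact force between canister_q and the fingers below 0.1 N and contact force between canister_q and carrier above 4.3 N and contact force between canister_q and canister_p below 0.05 N and contact force between canister_q and canister_r below 0.05 N) or (height (world z) of canister_r between 0.004 and 0.012 m and horizontal distance between canister_r and dish below 0.01 m and angle between canister_r's own z axis and vertical below 0.08 rad and linear speed of canister_r below 0.02 m/s and contact force between canister_r and the fingers below 0.1 N and contact force between canister_r and carrier above 4.3 N and contact force between canister_r and canister_p below 0.05 N and contact force between canister_r and canister_q below 0.05 N))), for 0.2 s.
2. the middle-weight canister stands released on the heaviest (((height (world z) of canister_p between 0.004 and 0.012 m and horizontal distance between each of canister_p, canister_q and dish below 0.01 m and angle between each of canister_p, canister_q's own z axis and vertical below 0.08 rad and linear speed of each of canister_p, canister_q below 0.02 m/s and contact force between each of canister_p, canister_q and the fingers below 0.1 N and height (world z) of canister_q between 0.059 and 0.067 m and contact force between canister_q and canister_p between 2.2 and 4.3 N and contact force between canister_p and carrier above 7 N and contact force between canister_r and canister_q below 0.05 N) or (height (world z) of canister_p between 0.004 and 0.012 m and horizontal distance between each of canister_p, canister_r and dish below 0.01 m and angle between each of canister_p, canister_r's own z axis and vertical below 0.08 rad and linear speed of each of canister_p, canister_r below 0.02 m/s and contact force between each of canister_p, canister_r and the fingers below 0.1 N and height (world z) of canister_r between 0.059 and 0.067 m and contact force between canister_r and canister_p between 2.2 and 4.3 N and contact force between canister_p and carrier above 7 N and contact force between canister_q and canister_r below 0.05 N) or (height (world z) of canister_q between 0.004 and 0.012 m and horizontal distance between each of canister_q, canister_p and dish below 0.01 m and angle between each of canister_q, canister_p's own z axis and vertical below 0.08 rad and linear speed of each of canister_q, canister_p below 0.02 m/s and contact force between each of canister_q, canister_p and the fingers below 0.1 N and height (world z) of canister_p between 0.059 and 0.067 m and contact force between canister_p and canister_q between 2.2 and 4.3 N and contact force between canister_q and carrier above 7 N and contact force between canister_r and canister_p below 0.05 N) or (height (world z) of canister_q between 0.004 and 0.012 m and horizontal distance between each of canister_q, canister_r and dish below 0.01 m and angle between each of canister_q, canister_r's own z axis and vertical below 0.08 rad and linear speed of each of canister_q, canister_r below 0.02 m/s and contact force between each of canister_q, canister_r and the fingers below 0.1 N and height (world z) of canister_r between 0.059 and 0.067 m and contact force between canister_r and canister_q between 2.2 and 4.3 N and contact force between canister_q and carrier above 7 N and contact force between canister_p and canister_r below 0.05 N) or (height (world z) of canister_r between 0.004 and 0.012 m and horizontal distance between each of canister_r, canister_p and dish below 0.01 m and angle between each of canister_r, canister_p's own z axis and vertical below 0.08 rad and linear speed of each of canister_r, canister_p below 0.02 m/s and contact force between each of canister_r, canister_p and the fingers below 0.1 N and height (world z) of canister_p between 0.059 and 0.067 m and contact force between canister_p and canister_r between 2.2 and 4.3 N and contact force between canister_r and carrier above 7 N and contact force between canister_q and canister_p below 0.05 N) or (height (world z) of canister_r between 0.004 and 0.012 m and horizontal distance between each of canister_r, canister_q and dish below 0.01 m and angle between each of canister_r, canister_q's own z axis and vertical below 0.08 rad and linear speed of each of canister_r, canister_q below 0.02 m/s and contact force between each of canister_r, canister_q and the fingers below 0.1 N and height (world z) of canister_q between 0.059 and 0.067 m and contact force between canister_q and canister_r between 2.2 and 4.3 N and contact force between canister_r and carrier above 7 N and contact force between canister_p and canister_q below 0.05 N))), for 0.2 s.
At the end, for the whole second after the job is handed in: the three canisters stand released and still in one upright column in the carrier dish: heaviest at the bottom, middle on it, lightest on top; undersides 8, 63 and 118 mm above the table within 4 mm, each within 10 mm of the dish centre horizontally and within 4.5 degrees of upright (((height (world z) of canister_p between 0.004 and 0.012 m and horizontal distance between each of canister_p, canister_q, canister_r and dish below 0.01 m and angle between each of canister_p, canister_q, canister_r's own z axis and vertical below 0.08 rad and linear speed of each of canister_p, canister_q, canister_r below 0.02 m/s and contact force between each of canister_p, canister_q, canister_r and the fingers below 0.1 N and height (world z) of canister_q between 0.059 and 0.067 m and height (world z) of canister_r between 0.114 and 0.122 m and contact force between canister_r and canister_q below 2.2 N and contact force between canister_q and canister_p below 5.7 N) or (height (world z) of canister_p between 0.004 and 0.012 m and horizontal distance between each of canister_p, canister_r, canister_q and dish below 0.01 m and angle between each of canister_p, canister_r, canister_q's own z axis and vertical below 0.08 rad and linear speed of each of canister_p, canister_r, canister_q below 0.02 m/s and contact force between each of canister_p, canister_r, canister_q and the fingers below 0.1 N and height (world z) of canister_r between 0.059 and 0.067 m and height (world z) of canister_q between 0.114 and 0.122 m and contact force between canister_q and canister_r below 2.2 N and contact force between canister_r and canister_p below 5.7 N) or (height (world z) of canister_q between 0.004 and 0.012 m and horizontal distance between each of canister_q, canister_p, canister_r and dish below 0.01 m and angle between each of canister_q, canister_p, canister_r's own z axis and vertical below 0.08 rad and linear speed of each of canister_q, canister_p, canister_r below 0.02 m/s and contact force between each of canister_q, canister_p, canister_r and the fingers below 0.1 N and height (world z) of canister_p between 0.059 and 0.067 m and height (world z) of canister_r between 0.114 and 0.122 m and contact force between canister_r and canister_p below 2.2 N and contact force between canister_p and canister_q below 5.7 N) or (height (world z) of canister_q between 0.004 and 0.012 m and horizontal distance between each of canister_q, canister_r, canister_p and dish below 0.01 m and angle between each of canister_q, canister_r, canister_p's own z axis and vertical below 0.08 rad and linear speed of each of canister_q, canister_r, canister_p below 0.02 m/s and contact force between each of canister_q, canister_r, canister_p and the fingers below 0.1 N and height (world z) of canister_r between 0.059 and 0.067 m and height (world z) of canister_p between 0.114 and 0.122 m and contact force between canister_p and canister_r below 2.2 N and contact force between canister_r and canister_q below 5.7 N) or (height (world z) of canister_r between 0.004 and 0.012 m and horizontal distance between each of canister_r, canister_p, canister_q and dish below 0.01 m and angle between each of canister_r, canister_p, canister_q's own z axis and vertical below 0.08 rad and linear speed of each of canister_r, canister_p, canister_q below 0.02 m/s and contact force between each of canister_r, canister_p, canister_q and the fingers below 0.1 N and height (world z) of canister_p between 0.059 and 0.067 m and height (world z) of canister_q between 0.114 and 0.122 m and contact force between canister_q and canister_p below 2.2 N and contact force between canister_p and canister_r below 5.7 N) or (height (world z) of canister_r between 0.004 and 0.012 m and horizontal distance between each of canister_r, canister_q, canister_p and dish below 0.01 m and angle between each of canister_r, canister_q, canister_p's own z axis and vertical below 0.08 rad and linear speed of each of canister_r, canister_q, canister_p below 0.02 m/s and contact force between each of canister_r, canister_q, canister_p and the fingers below 0.1 N and height (world z) of canister_q between 0.059 and 0.067 m and height (world z) of canister_p between 0.114 and 0.122 m and contact force between canister_p and canister_q below 2.2 N and contact force between canister_q and canister_r below 5.7 N))); the robot touches nothing.
It fails at once if a bystander is pushed more than 25 mm or tipped (distance of any of petri, amber_bottle, beaker, slide_box, tweezers from where it was at the start of the episode above 0.025 m or angle between any of petri, amber_bottle, beaker, slide_box, tweezers's own z axis and vertical above 0.5 rad).
It fails at once if a canister is tipped by more than 35 degrees (angle between any of canister_p, canister_q, canister_r's own z axis and vertical above 0.61 rad).
It fails at once if a canister is dropped: it moves freely, out of the fingers, at over 0.55 m/s (a fall of about 15 mm) ((linear speed of canister_p above 0.55 m/s and contact force between canister_p and the fingers below 0.1 N) or (linear speed of canister_q above 0.55 m/s and contact force between canister_q and the fingers below 0.1 N) or (linear speed of canister_r above 0.55 m/s and contact force between canister_r and the fingers below 0.1 N)).
It also fails if it takes over 72 s, if anything falls off the work surface, if the arm or the gripper's body presses on something with over 40 N, if the wrist force passes 120 N, or if a joint passes its speed limit or range.

## Working session

There is one attempt and no reset: what is moved stays moved. The work goes in short steps, Python scripts to look and compute and a tool call to move; the robot and the scene stay as the last step left them, time stands still between calls to the robot, and variables do not carry over. Pictures are saved under pics/ and viewed, and the job is handed in when it is done.

Besides the shell and the picture viewer there is one more tool, called after "Call:" as name(argument=value, ...) on one line, values as JSON. arm_command: Moves the arm, as the interface text tells. Its arguments: {"type":"object","properties":{"series":{"type":"array"},"squeeze":{"type":"number"}},"required":["series"]}

```bash
mkdir -p pics; ls
python3 - <<'E'
from station import status, read_camera, camera_model, bot
import cv2
o=status.get_obs()
for k,v in o.items(): print(k,v)
for n in("top","side"):
    print(n,camera_model(n)); cv2.imwrite(f"pics/{n}0.png",read_camera(n))
E
```

```text
pics
t 0.0
q [ 1.17388521  0.47779287  0.02230246  1.5564585  -0.01149702  1.10927398
 -0.08309519]
joint_vel [ 2.00990402e-04  1.34509766e-03  3.04803274e-04  1.23521004e-03
  4.99843849e-04  3.94214109e-04 -3.98762203e-05]
joint_torque [-9.08480924e-04 -5.96445501e+01  1.60772312e+00 -2.81192994e+01
  1.24822560e-02  9.51316586e-03 -5.59647518e-06]
eef_pos [ 0.19209894 -0.64650574  0.24732683]
tool_rot [-4.90621860e-04  8.01520430e-01 -5.97966709e-01 -7.57567511e-04]
contact_force [-0.38413335  0.19466456 -0.23303012]
torque [-0.00819972 -0.00924575 -0.0610803 ]
gripper_width 0.9968471154136119
top {'fov_y': 44.82050991672907, 'cx': 319.8973777890559, 'cy': 236.98382845809877, 'k1': -0.09482902103954576, 'R': array([[ 8.37269962e-04, -9.99998469e-01, -1.53680144e-03],
       [-9.98861178e-01, -7.63004546e-04, -4.77049811e-02],
       [ 4.77037355e-02,  1.57499324e-03, -9.98860287e-01]]), 't': array([-0.01320193,  0.54709563,  1.41764506])}
side {'fov_y': 42.49388799805358, 'cx': 323.79858289110786, 'cy': 242.41525777052024, 'k1': -0.13001154010948243, 'R': array([[-0.93168696, -0.36325998, -0.00126413],
       [-0.23995388,  0.61803745, -0.74863332],
       [ 0.2727298 , -0.69718857, -0.66298307]]), 't': array([0.52681857, 0.16316193, 1.57636779])}
```

View pics/top0.png

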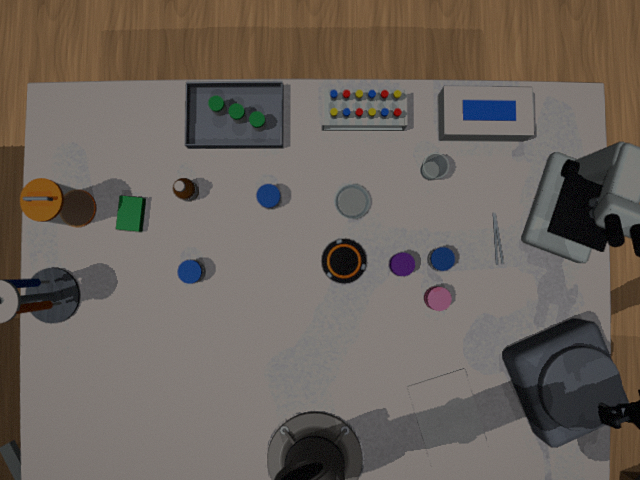

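View pics/side0.png

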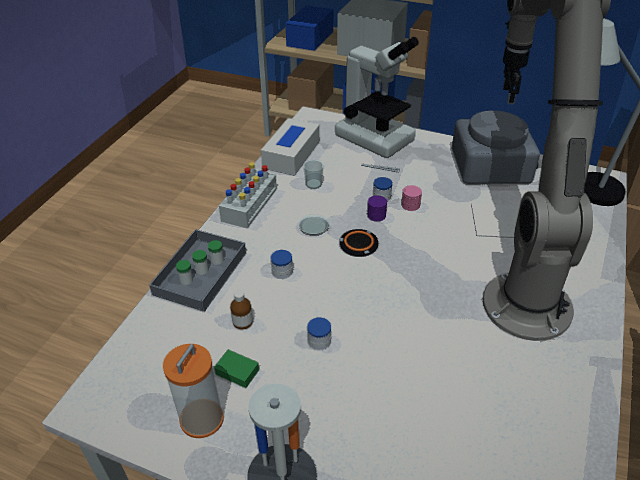

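Top view: blue-lidded candidates lie at (269,196), (190,271) and (441,259). The carrier is at (344,261), and the purple (402,264) and pink (438,298) look-alikes are to be left alone. I'll measure and enlarge these.

```bash
cat > h.py <<'E'
import numpy as np, cv2
from station import status, read_camera, camera_model, bot
def K(m):
    f=240/np.tan(np.radians(m["fov_y"])/2); return np.array([[f,0,m["cx"]],[0,f,m["cy"]],[0,0,1]]),np.array([m["k1"],0,0,0,0.])
def proj(m,X):
    k,d=K(m); return cv2.projectPoints(np.float64(X).reshape(-1,3),cv2.Rodrigues(m["R"])[0],m["t"],k,d)[0].reshape(-1,2)
def unproj(m,uv,z):
    k,d=K(m); n=cv2.undistortPoints(np.float64(uv).reshape(-1,1,2),k,d).reshape(-1,2)
    r=np.c_[n,np.ones(len(n))]@m["R"]; c=-m["R"].T@m["t"]
    return c+r*((z-c[2])/r[:,2])[:,None]
def blobs(img,lo,hi,amin=80):
    h=cv2.cvtColor(img,cv2.COLOR_BGR2HSV); mk=cv2.inRange(h,np.array(lo),np.array(hi))
    mk=cv2.morphologyEx(mk,cv2.MORPH_OPEN,np.ones((3,3)))
    cs,_=cv2.findContours(mk,cv2.RETR_EXTERNAL,cv2.CHAIN_APPROX_NONE)
    return [c for c in cs if cv2.contourArea(c)>amin]
def pose(o): # tool axes in world
    from scipy.spatial.transform import Rotation as R
    w,x,y,z=o["tool_rot"]; return R.from_quat([x,y,z,w]).as_matrix()
def toTool(o,target):
    return pose(o).T@(np.array(target)-o["eef_pos"])*1000
E
python3 - <<'E'
from h import *
for n in("top","side"):
    m=camera_model(n); im=cv2.imread(f"pics/{n}0.png")
    for nm,lo,hi,z in(("blue",(105,120,50),(125,255,255),.055),("purp",(126,80,30),(150,255,255),.05),("pink",(155,60,80),(178,255,255),.05),("orange",(5,150,100),(20,255,255),.014)):
        for c in blobs(im,lo,hi):
            e=cv2.fitEllipse(cv2.convexHull(c)) ; (u,v)=e[0]
            w=unproj(m,c.reshape(-1,2),z); 
            print(n,nm,np.round(e[0],1),np.round(unproj(m,[e[0]],z)[0],4),"hull size",np.round((np.ptp(w[:,0]),np.ptp(w[:,1])),3))
    crop=im[150:330,160:500] if n=="top" else im[140:380,220:460]
    cv2.imwrite(f"pics/{n}0c.png",cv2.resize(crop,None,fx=2.3,fy=2.3,interpolation=cv2.INTER_CUBIC))
o=status.get_obs();print(pose(o).round(3))
E
```

```text
top blue [189.4 271.3] [0.4627 0.2994 0.055 ] hull size [0.053 0.053]
top blue [442.4 258.5] [ 0.4938 -0.3058  0.055 ] hull size [0.055 0.056]
top blue [268.1 195.4] [0.6449 0.1114 0.055 ] hull size [0.055 0.053]
top blue [489. 110.] [ 0.8558 -0.4255  0.055 ] hull size [0.049 0.13 ]
top purp [402.1 264. ] [ 0.4808 -0.2096  0.05  ] hull size [0.053 0.058]
top pink [438.9 298.5] [ 0.398  -0.2978  0.05  ] hull size [0.055 0.053]
top orange [ 40.3 199.3] [0.6419 0.6935 0.014 ] hull size [0.107 0.107]
side blue [261.4 440.4] [0.4563 0.6267 0.055 ] hull size [0.044 0.05 ]
side blue [318.9 326.9] [0.4593 0.3037 0.055 ] hull size [0.055 0.06 ]
side blue [281.1 257.6] [0.6413 0.1168 0.055 ] hull size [0.057 0.062]
side blue [382.5 183.1] [ 0.4899 -0.3007  0.055 ] hull size [0.055 0.064]
side blue [290.  135.9] [ 0.8631 -0.4474  0.055 ] hull size [0.049 0.13 ]
side blue [401.2  86.7] [ 0.6086 -0.9329  0.055 ] hull size [0.09  0.194]
side blue [343.7  85.5] [ 0.8182 -0.8603  0.055 ] hull size [0.161 0.321]
side blue [601.9 113.4] [-0.1442 -1.0305  0.055 ] hull size [0.175 0.882]
side blue [277.6  67.1] [ 1.1249 -0.9165  0.055 ] hull size [0.186 0.221]
side blue [869.2 223.1] [-1.0726 -0.7164  0.055 ] hull size [0.179 1.025]
side blue [482.3  68.8] [ 0.3422 -1.2163  0.055 ] hull size [0.789 1.435]
side blue [304.    7.3] [ 1.2858 -1.5788  0.055 ] hull size [0.475 0.631]
side blue [222.4  32.6] [ 1.513  -1.1576  0.055 ] hull size [0.788 0.787]
side purp [376.5 207.9] [ 0.4717 -0.1835  0.05  ] hull size [0.069 0.119]
side pink [411.1 197.6] [ 0.3901 -0.2683  0.05  ] hull size [0.066 0.125]
side orange [186.9 364.3] [0.7164 0.4903 0.014 ] hull size [0.113 0.119]
[[ 0.285 -0.959 -0.001]
 [-0.959 -0.285  0.002]
 [-0.002  0.    -1.   ]]
```

View pics/top0c.png

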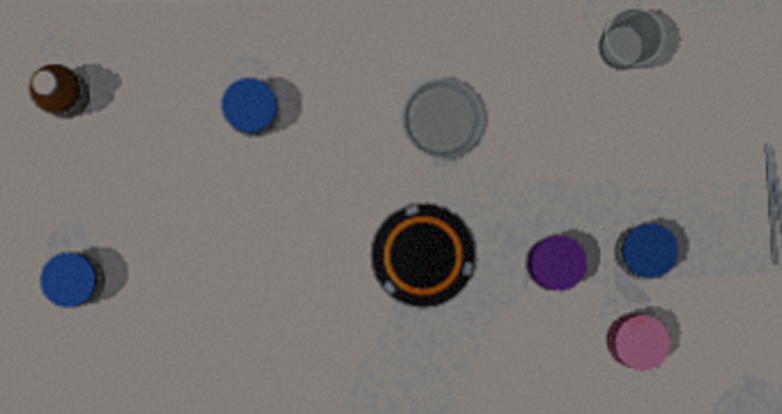

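View pics/side0c.png

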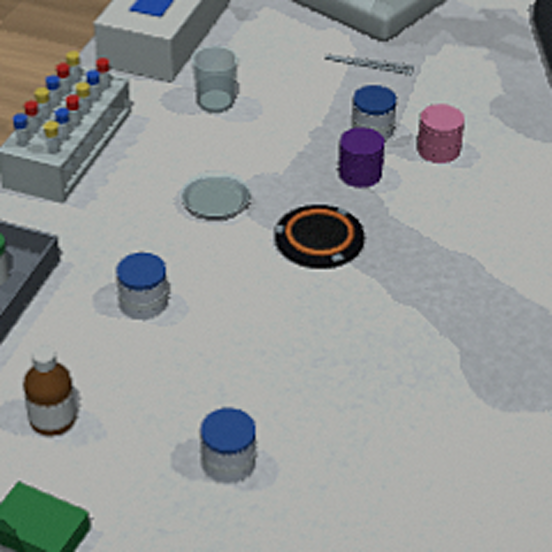

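Run:
```python
from h import *
for n in("top","side"):
    m=camera_model(n); im=cv2.imread(f"pics/{n}0.png")
    # carrier orange ring: restrict
    p=proj(m,[[.487,-.065,.014]])[0]; x,y=p.astype(int); s=45
    sub=im[y-s:y+s,x-s:x+s]; h=cv2.cvtColor(sub,cv2.COLOR_BGR2HSV)
    mk=cv2.inRange(h,np.array((3,110,60)),np.array((25,255,255)))
    c=cv2.findNonZero(mk).reshape(-1,2)+[x-s,y-s]
    w=unproj(m,c,.014)[:,:2]
    # circle fit
    A=np.c_[2*w,np.ones(len(w))]; sol=np.linalg.lstsq(A,(w**2).sum(1),rcond=None)[0]
    print(n,len(w),sol[:2],np.sqrt(sol[2]+sol[0]**2+sol[1]**2))
m=camera_model("wrist");o=status.get_obs();R=pose(o)
print(m); print("cam in tool",R.T@(-m["R"].T@m["t"]-o["eef_pos"]),"\n",(m["R"]@R).round(3))
print("to C",toTool(o,[.494,-.306,.25]))
```

```text
top 312 [ 0.48907327 -0.07075746] 0.038840768484413785
side 200 [ 0.48633894 -0.0683366 ] 0.03876763872360983
{'fov_y': 64.14337044382924, 'cx': 323.6375684937748, 'cy': 241.64937702118058, 'k1': -0.01890662095372319, 'R': array([[ 0.2857051 , -0.95831483, -0.0022993 ],
       [-0.91018529, -0.27210537,  0.31228418],
       [-0.29989221, -0.08712839, -0.94998595]]), 't': array([-0.67443547, -0.04118177,  0.3801918 ])}
cam in tool [ 0.00052369 -0.08022231 -0.12509906] 
 [[ 1.    -0.001  0.001]
 [ 0.001  0.95  -0.312]
 [-0.     0.312  0.95 ]]
to C [-240.44910775 -386.40527821   -2.25205116]
```

Identification is clear: the three blue lids on white-banded bodies are the canisters, and the carrier is at about (0.488,-0.070), with a fitted rim radius of 39 mm as expected. Next I move over the right-hand one ("C"), jaws diagonal to stay clear of purple and pink.

Call:
arm_command(series=[[85,[-35,-55,7],0.15],[85,[-70,-110,14],0.3],[85,[-105,-165,21],0.45],[85,[-140,-220,28],0.6],[85,[-175,-275,35],0.75],[85,[-210,-330,42],0.9],[85,[-240,-386,48],1.075],[85,[-240,-386,48],1.075]], squeeze=50)

```text
t: 1.1
eef_pos: [0.4969, -0.3022, 0.1995]
tool_rot: [0.0, -0.385, 0.923, 0.001]
contact_force: [0.2, -0.4, 0.1]
gripper_width: 0.993
```

```bash
cat > look.py <<'E'
from h import *
import sys
def look(name,z=.055,lo=(100,100,30),hi=(125,255,255),amin=1500):
    o=status.get_obs(); m=camera_model("wrist"); im=read_camera("wrist"); cv2.imwrite(f"pics/{name}.png",im)
    print("t",round(o["t"],2),"eef",o["eef_pos"].round(4),"yaw",np.round(np.degrees(np.arctan2(pose(o)[1,0],pose(o)[0,0])),1),"F",o["contact_force"].round(2),"w",round(o["gripper_width"],3),"q",o["q"].round(2))
    for c in blobs(im,lo,hi,amin):
        w=unproj(m,c.reshape(-1,2),z)[:,:2].astype(np.float32)
        (cc,r)=cv2.minEnclosingCircle(w); e=cv2.fitEllipse(cv2.convexHull(c))
        print("px",np.round(e[0]),"circ",np.round(cc,4),"r",round(r,4),"ellipse ctr",unproj(m,[e[0]],z)[0].round(4))
    return o,m,im
E
python3 - <<'E'
from look import *
look("w1")
E
```

```text
t 1.1 eef [ 0.4969 -0.3022  0.1995] yaw -134.7 F [ 0.17 -0.4   0.08] w 0.993 q [ 0.38  0.38  0.08  1.84 -0.04  0.93 -1.88]
px [332. 227.] circ [ 0.4947 -0.308 ] r 0.0291 ellipse ctr [ 0.4952 -0.3085  0.055 ]
```

View pics/w1.png

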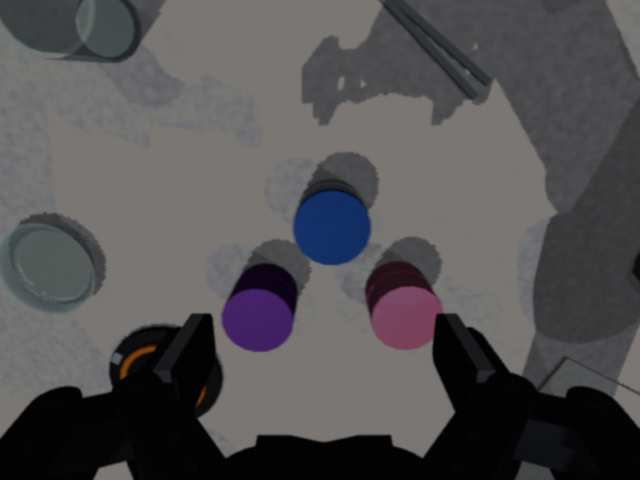

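The wrist picture shows the blue lid at (332,227), with purple (260,310) and pink (405,318) clear of the jaw axis. The lid's fitted radius is 29.1 mm, as it must be.

Run:
```python
from h import *
o=status.get_obs(); print(toTool(o,[.4946,-.3073,.034]))
```

```text
[  6.22067163  -2.04052137 165.42075695]
```

Run:
```python
from h import *
o=status.get_obs(); print(o["t"],o["eef_pos"],o["joint_vel"].round(3)); print(toTool(o,[.4946,-.3073,.034]))
```

```text
1.15 [ 0.49746461 -0.30181596  0.1994346 ] [ 0.055 -0.013  0.028  0.014  0.005  0.006  0.083]
[  6.22067163  -2.04052137 165.42075695]
```

Call:
arm_command(series=[[85,[3,-1,30],0],[85,[6,-2,70],0],[85,[6,-2,100],0],[85,[6,-2,100],0]])

```text
t: 1.65
eef_pos: [0.4882, -0.3135, 0.0983]
tool_rot: [-0.002, -0.382, 0.924, 0.002]
contact_force: [0.0, 0.2, 0.4]
gripper_width: 0.995
```

Run:
```python
from look import *
o,m,im=look("w2")
print(toTool(o,[.4946,-.3073,.034]))
```

```text
t 1.65 eef [ 0.4882 -0.3135  0.0983] yaw -135.1 F [0.02 0.16 0.43] w 0.995 q [ 0.41  0.51  0.07  1.91 -0.05  0.73 -1.85]
px [308. 287.] circ [ 0.4942 -0.3084] r 0.0291 ellipse ctr [ 0.4949 -0.3095  0.055 ]
[-9.05164241 -0.47895032 64.23727589]
```

Call:
arm_command(series=[[85,[-4,0,20],0],[85,[-4,0,20],0],[85,[-4,0,20],0],[85,[-4,0,20],0]])

```text
t: 2.2
eef_pos: [0.4944, -0.3105, 0.0815]
tool_rot: [0.001, -0.382, 0.924, -0.001]
contact_force: [0.3, 0.6, -0.4]
gripper_width: 1.001
```

Run:
```python
from look import *
o,m,im=look("w3")
print(o["joint_vel"].round(3));print(toTool(o,[.4943,-.3080,.034]))
o=status.get_obs();print(toTool(o,[.4943,-.3080,.034]))
```

```text
t 2.2 eef [ 0.4944 -0.3105  0.0815] yaw -135.1 F [ 0.3   0.62 -0.4 ] w 1.001 q [ 0.4   0.54  0.07  1.91 -0.05  0.69 -1.86]
px [321. 308.] circ [ 0.494  -0.3082] r 0.0291 ellipse ctr [ 0.4949 -0.3096  0.055 ]
[ 0.001  0.006 -0.003  0.003  0.001 -0.004 -0.002]
[-1.6796863   1.94529159 47.53702017]
[-1.71938311  1.75398658 47.31465871]
```

View pics/w3.png

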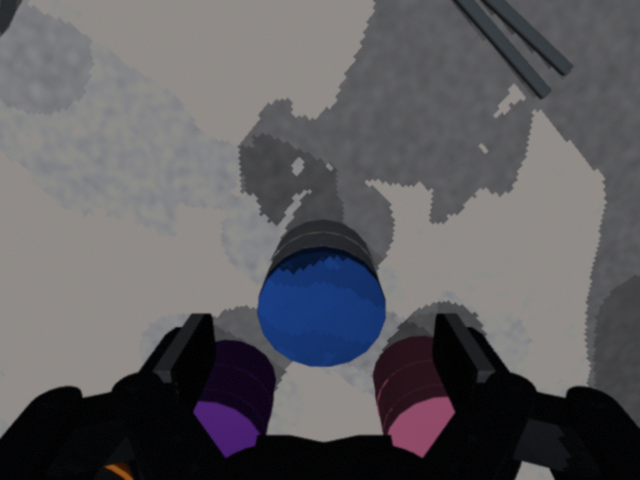

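Call:
arm_command(series=[[85,[-1,1,20],0],[85,[-1,1,40],0],[85,[-1,1,47],0],[85,[-1,1,47],0],[50,[-1,1,47],0],[50,[-1,1,47],0],[50,[-1,1,47],0],[50,[-1,1,47],0]], squeeze=60)

```text
t: 3.25
eef_pos: [0.4945, -0.309, 0.0345]
tool_rot: [0.001, -0.382, 0.924, -0.001]
contact_force: [-1.0, 0.6, 6.1]
gripper_width: 0.66
```

Call:
arm_command(series=[[50,[0,0,-6],0],[50,[0,0,-16],0],[50,[0,0,-30],0],[50,[0,0,-45],0],[50,[0,0,-55],0],[50,[0,0,-60],0],[50,[0,0,-60],0],[50,[0,0,-60],0]])

```text
t: 4.25
eef_pos: [0.4936, -0.3083, 0.0929]
tool_rot: [-0.0, -0.382, 0.924, 0.0]
contact_force: [-0.7, 0.0, -0.9]
gripper_width: 0.661
```

Call:
arm_command(series=[[50,[0,0,0],0],[50,[0,0,0],0]])

```text
t: 4.5
eef_pos: [0.4937, -0.3084, 0.093]
tool_rot: [-0.0, -0.382, 0.924, 0.0]
contact_force: [0.3, -0.6, -1.8]
gripper_width: 0.666
```

Run:
```python
from look import *
for i in range(3): o,m,im=look(f"w4{i}")
print(o["torque"],o["joint_torque"])
```

```text
t 4.5 eef [ 0.4937 -0.3084  0.093 ] yaw -135.0 F [ 0.32 -0.65 -1.83] w 0.666 q [ 0.4   0.52  0.07  1.91 -0.05  0.72 -1.86]
px [323. 370.] circ [ 0.4621 -0.2768] r 0.046 ellipse ctr [ 0.4646 -0.279   0.055 ]
t 4.55 eef [ 0.4938 -0.3084  0.0931] yaw -135.0 F [-0.16  0.73 -1.36] w 0.662 q [ 0.4   0.52  0.07  1.91 -0.05  0.72 -1.86]
px [323. 371.] circ [ 0.4622 -0.277 ] r 0.0462 ellipse ctr [ 0.4644 -0.2788  0.055 ]
t 4.6 eef [ 0.4938 -0.3085  0.0931] yaw -135.0 F [-1.03  0.05 -0.56] w 0.663 q [ 0.4   0.52  0.07  1.91 -0.05  0.72 -1.86]
px [323. 371.] circ [ 0.462  -0.2768] r 0.046 ellipse ctr [ 0.4643 -0.2788  0.055 ]
[0.0006271  0.01843107 0.03882397] [-4.56547805e-04 -5.50644279e+01  2.43534654e+00 -2.10322881e+01
  8.70475924e-03  6.34019380e-03  6.15596628e-05]
```

View pics/w42.png

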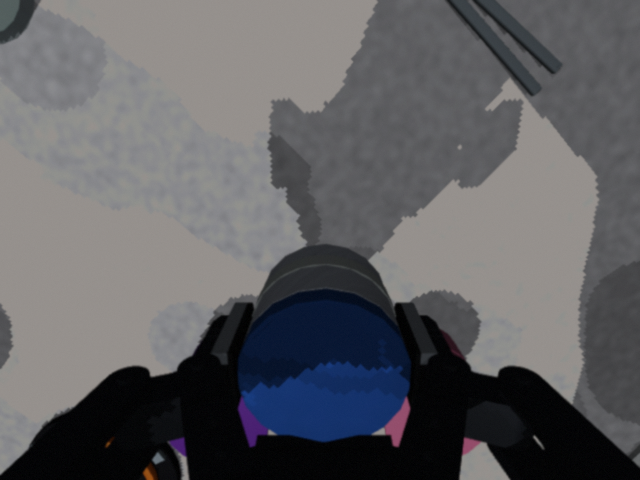

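It weighs about 1.3 N, so C is the light one. I set it back where it stood.

Call:
arm_command(series=[[50,[0,0,20],0],[50,[0,0,40],0],[50,[0,0,52],0],[50,[0,0,56],0],[50,[0,0,58],0],[50,[0,0,59],0],[50,[0,0,59],0],[50,[0,0,59],0]])

```text
t: 5.65
eef_pos: [0.4941, -0.3086, 0.0346]
tool_rot: [0.0, -0.382, 0.924, -0.0]
contact_force: [-0.2, 0.2, -1.0]
gripper_width: 0.661
```

Call:
arm_command(series=[[66,[0,0,0],0],[75,[0,0,0],0],[85,[0,0,0],0],[85,[0,0,0],0],[85,[0,0,-15],0],[85,[0,0,-60],0],[85,[0,0,-110],0],[85,[0,0,-160],0]])

```text
t: 6.65
eef_pos: [0.4938, -0.3085, 0.197]
tool_rot: [0.0, -0.382, 0.924, -0.0]
contact_force: [1.3, 0.1, -1.0]
gripper_width: 0.989
```

Run:
```python
from look import *
o,m,im=look("w5")
print(o["joint_vel"].round(3));print(toTool(o,[.643,.112,.2]))
```

```text
t 6.65 eef [ 0.4938 -0.3085  0.197 ] yaw -135.1 F [ 1.35  0.1  -1.04] w 0.989 q [ 0.38  0.38  0.09  1.84 -0.04  0.92 -1.87]
px [323. 233.] circ [ 0.4926 -0.3071] r 0.0298 ellipse ctr [ 0.4932 -0.3079  0.055 ]
[-0.052 -0.499  0.057 -0.318  0.049  0.809 -0.04 ]
[-402.66030562  192.19535495   -3.07697183]
```

View pics/w5.png

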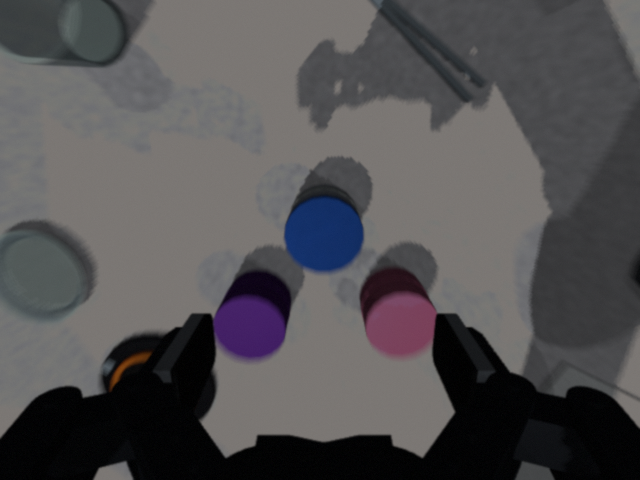

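Call:
arm_command(series=[[85,[-40,19,-3],-0.12],[85,[-95,45,-3],-0.27],[85,[-150,72,-3],-0.42],[85,[-205,98,-3],-0.57],[85,[-260,124,-3],-0.72],[85,[-315,150,-3],-0.85],[85,[-365,174,-3],-0.95],[85,[-403,192,-3],-1.0]])

```text
t: 7.7
eef_pos: [0.6439, 0.115, 0.1983]
tool_rot: [-0.001, 0.78, -0.626, 0.0]
contact_force: [0.9, -0.1, -0.4]
gripper_width: 0.995
```

Call:
arm_command(series=[[85,[0,0,0],0],[85,[0,0,60],0],[85,[0,0,80],0],[85,[0,0,80],0],[85,[0,0,80],0],[85,[0,0,80],0]])

```text
t: 8.45
eef_pos: [0.6447, 0.1123, 0.1193]
tool_rot: [-0.001, 0.778, -0.628, 0.001]
contact_force: [-0.7, 0.4, -0.5]
gripper_width: 0.999
```

Run:
```python
from look import *
o,m,im=look("w6")
print(o["joint_vel"].round(3))
```

```text
t 8.45 eef [0.6447 0.1123 0.1193] yaw -77.8 F [-0.71  0.37 -0.52] w 0.999 q [-0.11  0.59 -0.22  1.7   0.16  0.87 -1.76]
px [324. 269.] circ [0.6458 0.1124] r 0.0291 ellipse ctr [0.6474 0.1121 0.055 ]
[-0.002  0.004 -0.001  0.006  0.001 -0.002 -0.003]
```

View pics/w6.png

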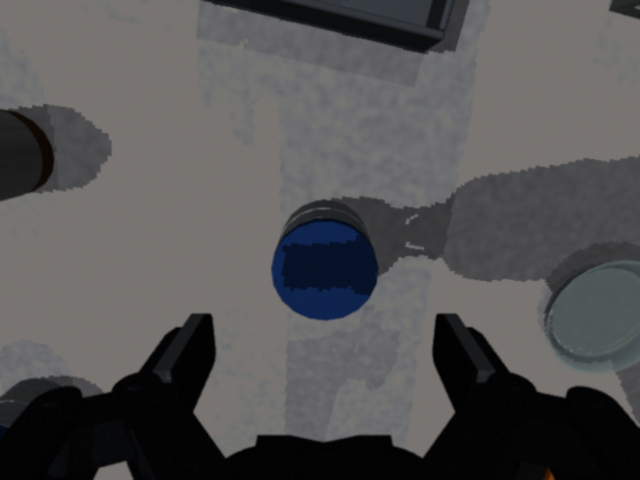

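The blue lid at (324,269) is centred between the jaws, with the petri dish and bottle well clear. I descend and grip.

Call:
arm_command(series=[[85,[0,-1,30],0],[85,[0,-1,60],0],[85,[0,-1,80],0],[85,[0,-1,85],0],[85,[0,-1,85],0],[50,[0,-1,85],0],[50,[0,-1,85],0],[50,[0,-1,85],0]])

```text
t: 9.5
eef_pos: [0.6452, 0.1124, 0.0338]
tool_rot: [-0.001, 0.778, -0.628, 0.001]
contact_force: [-1.0, -0.4, 4.9]
gripper_width: 0.657
```

Call:
arm_command(series=[[50,[0,0,0],0],[50,[0,0,-6],0],[50,[0,0,-16],0],[50,[0,0,-30],0],[50,[0,0,-40],0],[50,[0,0,-45],0],[50,[0,0,-45],0],[50,[0,0,-45],0]])

```text
t: 10.5
eef_pos: [0.6441, 0.1122, 0.0769]
tool_rot: [0.0, 0.779, -0.628, -0.0]
contact_force: [-0.6, -0.1, -3.6]
gripper_width: 0.661
```

Call:
arm_command(series=[[50,[0,0,0],0],[50,[0,0,0],0]])

```text
t: 10.75
eef_pos: [0.6443, 0.1123, 0.0769]
tool_rot: [0.0, 0.779, -0.628, -0.0]
contact_force: [-0.3, -0.2, -3.9]
gripper_width: 0.659
```

Run:
```python
from look import *
for i in range(3): o,m,im=look(f"w7{i}")
```

```text
t 10.75 eef [0.6443 0.1123 0.0769] yaw -77.7 F [-0.33 -0.24 -3.89] w 0.659 q [-0.11  0.64 -0.21  1.72  0.18  0.8  -1.77]
px [323. 366.] circ [0.6149 0.1058] r 0.0426 ellipse ctr [0.6173 0.1064 0.055 ]
t 10.8 eef [0.6443 0.1123 0.077 ] yaw -77.8 F [ 0.39  0.94 -3.15] w 0.656 q [-0.11  0.64 -0.21  1.72  0.18  0.8  -1.77]
px [323. 366.] circ [0.6149 0.1057] r 0.0426 ellipse ctr [0.6174 0.1064 0.055 ]
t 10.85 eef [0.6443 0.1123 0.0771] yaw -77.7 F [-0.12 -0.82 -3.79] w 0.662 q [-0.11  0.64 -0.21  1.72  0.18  0.8  -1.77]
px [323. 366.] circ [0.6149 0.1058] r 0.0426 ellipse ctr [0.6174 0.1064 0.055 ]
```

About 3.5 N, so B is the middle one. I set it back and go to the third.

Call:
arm_command(series=[[50,[0,0,15],0],[50,[0,0,30],0],[50,[0,0,38],0],[50,[0,0,42],0],[50,[0,0,44],0],[50,[0,0,44],0],[50,[0,0,44],0],[66,[0,0,44],0]])

```text
t: 11.9
eef_pos: [0.6454, 0.1126, 0.0338]
tool_rot: [-0.001, 0.779, -0.628, 0.001]
contact_force: [-0.1, 0.2, 0.2]
gripper_width: 0.773
```

Call:
arm_command(series=[[75,[0,0,0],0],[85,[0,0,0],0],[85,[0,0,0],0],[85,[0,0,-10],0],[85,[0,0,-45],0],[85,[0,0,-90],0],[85,[0,0,-125],0],[85,[0,0,-125],0]])

```text
t: 12.9
eef_pos: [0.6467, 0.113, 0.1626]
tool_rot: [-0.003, 0.778, -0.628, 0.002]
contact_force: [0.1, -0.8, 0.3]
gripper_width: 0.995
```

Run:
```python
from look import *
o,m,im=look("w8")
print(o["joint_vel"].round(3),toTool(o,[.4622,.3005,.16]))
```

```text
t 12.9 eef [0.6467 0.113  0.1626] yaw -77.8 F [ 0.14 -0.81  0.3 ] w 0.995 q [-0.1   0.54 -0.23  1.67  0.15  0.94 -1.75]
px [324. 250.] circ [0.6451 0.1123] r 0.0291 ellipse ctr [0.6459 0.1122 0.055 ]
[-0.005  0.045  0.007  0.051  0.005 -0.023 -0.007] [-222.3795551   140.56421759    1.656061  ]
```

Call:
arm_command(series=[[85,[-30,19,0],-0.1],[85,[-75,47,0],-0.2],[85,[-120,76,0],-0.3],[85,[-165,104,0],-0.4],[85,[-205,130,0],-0.4],[85,[-222,141,0],-0.4],[85,[-222,141,20],-0.4],[85,[-222,141,40],-0.4]])

```text
t: 13.95
eef_pos: [0.4586, 0.2992, 0.117]
tool_rot: [0.001, 0.888, -0.46, -0.0]
contact_force: [0.4, -0.0, 0.2]
gripper_width: 0.996
```

Call:
arm_command(series=[[85,[0,0,0],0],[85,[0,0,0],0],[85,[0,0,0],0]])

```text
t: 14.32
eef_pos: [0.46, 0.2996, 0.119]
tool_rot: [-0.001, 0.888, -0.461, 0.0]
contact_force: [-0.2, 0.7, 0.5]
gripper_width: 0.994
```

Run:
```python
from look import *
o,m,im=look("w9")
print(o["joint_vel"].round(3),toTool(o,[.4622,.3005,.034]))
```

```text
t 14.32 eef [0.46   0.2996 0.119 ] yaw -54.8 F [-0.21  0.68  0.52] w 0.994 q [-0.39  0.46 -0.38  1.95  0.24  0.77 -1.86]
px [324. 266.] circ [0.4633 0.3008] r 0.0292 ellipse ctr [0.4641 0.3015 0.055 ]
[ 0.    -0.002 -0.002 -0.     0.001 -0.002 -0.   ] [ 0.53235309 -2.2562193  84.97579092]
```

View pics/w9.png

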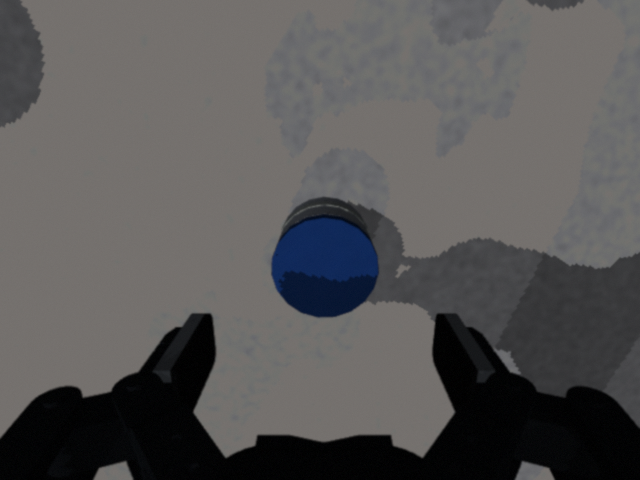

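The third canister's lid at (324,266) is centred and clear of everything. I descend and grip.

Call:
arm_command(series=[[85,[0,-2,30],0],[85,[0,-2.5,60],0],[85,[0,-2.5,80],0],[85,[0,-2.5,85],0],[85,[0,-2.5,85],0],[50,[0,-2.5,85],0],[50,[0,-2.5,85],0],[50,[0,-2.5,85],0]], squeeze=75)

```text
t: 15.38
eef_pos: [0.4624, 0.301, 0.0347]
tool_rot: [-0.001, 0.888, -0.461, 0.001]
contact_force: [-1.8, -1.5, 6.9]
gripper_width: 0.662
```

Call:
arm_command(series=[[50,[0,0,0],0],[50,[0,0,-6],0],[50,[0,0,-16],0],[50,[0,0,-30],0],[50,[0,0,-50],0],[50,[0,0,-60],0],[50,[0,0,-60],0],[50,[0,0,-60],0]])

```text
t: 16.38
eef_pos: [0.4612, 0.3004, 0.0928]
tool_rot: [0.0, 0.888, -0.46, -0.0]
contact_force: [-0.2, -0.2, -5.2]
gripper_width: 0.663
```

Call:
arm_command(series=[[50,[0,0,0],0],[50,[0,0,0],0]])

```text
t: 16.62
eef_pos: [0.4614, 0.3006, 0.0928]
tool_rot: [0.0, 0.888, -0.46, -0.0]
contact_force: [0.8, 0.4, -5.5]
gripper_width: 0.663
```

Run:
```python
from look import *
for i in range(2): o,m,im=look(f"wa{i}")
print(toTool(o,[.488,-.070,o["eef_pos"][2]]))
```

```text
t 16.62 eef [0.4614 0.3006 0.0928] yaw -54.8 F [ 0.79  0.36 -5.52] w 0.663 q [-0.4   0.5  -0.37  1.96  0.27  0.73 -1.88]
px [323. 365.] circ [0.4273 0.2766] r 0.0467 ellipse ctr [0.4301 0.2782 0.055 ]
t 16.68 eef [0.4614 0.3007 0.0929] yaw -54.8 F [-0.23 -0.39 -6.51] w 0.661 q [-0.4   0.5  -0.37  1.96  0.27  0.73 -1.88]
px [323. 365.] circ [0.4273 0.2766] r 0.0468 ellipse ctr [0.43   0.2783 0.055 ]
[3.18353924e+02 1.91790814e+02 1.18350252e-01]
```

View pics/wa1.png

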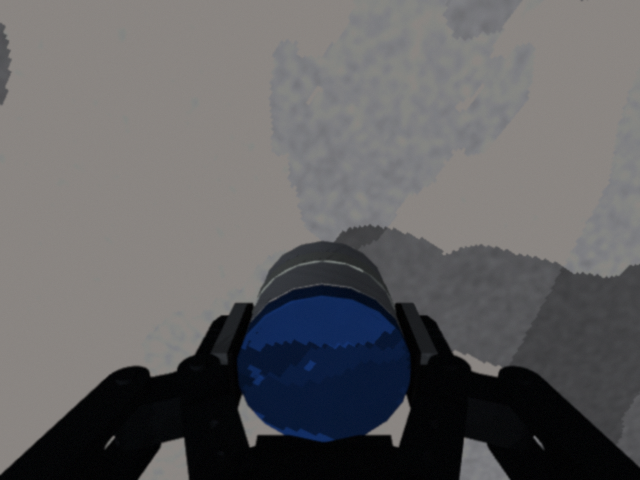

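5.5 to 6.5 N, so A is the heavy one. I carry it toward the carrier, stopping 100 mm short to measure the rim with the wrist camera.

Run:
```python
from look import *
o=status.get_obs();print(toTool(o,[.488,.035,.115]))
```

```text
[232.51240582 131.37639872 -21.94955807]
```

Call:
arm_command(series=[[50,[20,11,-22],0.05],[50,[55,31,-22],0.12],[50,[95,53,-22],0.2],[50,[135,76,-22],0.28],[50,[175,99,-22],0.35],[50,[205,116,-22],0.4],[50,[225,127,-22],0.4],[50,[232,131,-22],0.4]])

```text
t: 17.73
eef_pos: [0.4882, 0.0342, 0.1153]
tool_rot: [0.0, 0.778, -0.629, 0.0]
contact_force: [-0.5, -0.7, -5.6]
gripper_width: 0.662
```

Call:
arm_command(series=[[50,[0,0,0],0],[50,[0,0,0],0],[50,[0,0,0],0]])

```text
t: 18.1
eef_pos: [0.4881, 0.0369, 0.1153]
tool_rot: [-0.0, 0.779, -0.627, -0.0]
contact_force: [0.1, -0.4, -5.1]
gripper_width: 0.666
```

```bash
cat >> look.py <<'E'
def ring(m,im,z=.014):
    h=cv2.cvtColor(im,cv2.COLOR_BGR2HSV); mk=cv2.inRange(h,np.array((3,130,40)),np.array((22,255,255)))
    c=cv2.findNonZero(mk).reshape(-1,2); w=unproj(m,c,z)[:,:2]
    w=w[np.hypot(*(w-[.488,-.07]).T)<.06]
    from scipy.optimize import least_squares
    s=least_squares(lambda p:np.hypot(*(w-p).T)-.039,[.488,-.07],loss="soft_l1",f_scale=.002)
    d=np.hypot(*(w-s.x).T); print("ring n",len(w),s.x.round(4),"r range",np.percentile(d,[2,50,98]).round(4))
    return s.x
E
python3 - <<'E'
from look import *
o,m,im=look("wb"); ring(m,im); print(o["joint_vel"].round(3))
E
```

```text
t 18.1 eef [0.4881 0.0369 0.1153] yaw -77.6 F [ 0.15 -0.37 -5.08] w 0.666 q [ 0.01  0.37 -0.25  2.09  0.14  0.69 -1.69]
px [324. 364.] circ [0.4313 0.0238] r 0.0535 ellipse ctr [0.4351 0.0248 0.055 ]
ring n 4073 [ 0.4896 -0.0703] r range [0.034  0.0385 0.0423]
[ 0.002 -0.001  0.004  0.001  0.001 -0.001  0.002]
```

View pics/wb.png

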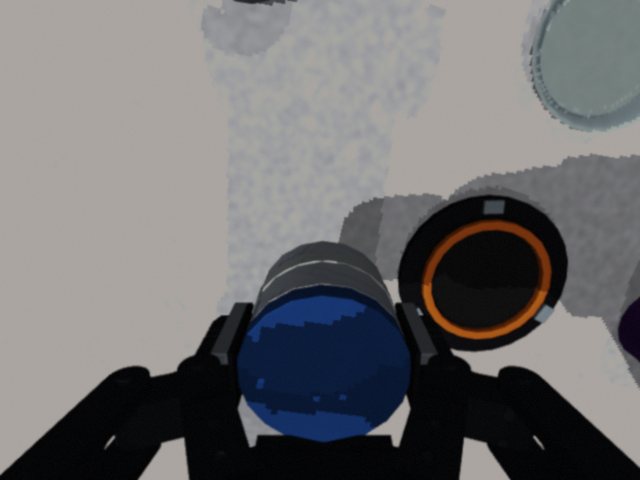

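```bash
cat >> look.py <<'E'
def held(m,im,o,zoff):
    z=o["eef_pos"][2]+zoff
    for c in blobs(im,(100,100,30),(125,255,255),3000):
        w=unproj(m,c.reshape(-1,2),z)[:,:2]
        cc,r=cv2.minEnclosingCircle(w.astype(np.float32))
        d=pose(o).T@(np.r_[cc,z]-o["eef_pos"])*1000; print("held lid",np.round(cc,4),"r",round(r,4),"in tool mm",d.round(1))
E
python3 - <<'E'
from look import *
o=status.get_obs();m=camera_model("wrist");im=cv2.imread("pics/wb.png");held(m,im,o,.0203)
print(toTool(o,[.489,-.0703,.0427]))
E
```

```text
held lid [0.4901 0.0365] r 0.0303 in tool mm [  0.6  -2.  -20.3]
[104.72713896  21.93434315  72.56538417]
```

Call:
arm_command(series=[[50,[15,4,0],0],[50,[45,10,0],0],[50,[75,16,0],0],[50,[95,20,0],0],[50,[104.5,22.5,0],0],[50,[104.5,22.5,15],0],[50,[104.5,22.5,30],0],[50,[104.5,22.5,40],0]])

```text
t: 19.15
eef_pos: [0.4875, -0.0701, 0.0737]
tool_rot: [0.0, 0.779, -0.627, -0.001]
contact_force: [-0.7, 0.5, -5.2]
gripper_width: 0.66
```

Call:
arm_command(series=[[50,[0,0,6],0],[50,[0,0,8],0],[50,[0,0,8],0],[50,[0,0,8],0]])

```text
t: 19.65
eef_pos: [0.4886, -0.0712, 0.0677]
tool_rot: [-0.0, 0.778, -0.628, 0.0]
contact_force: [-0.0, -0.1, -6.0]
gripper_width: 0.66
```

Run:
```python
from look import *
o,m,im=look("wc"); ring(m,im); held(m,im,o,.0203); print(toTool(o,[.489,-.0703,.0427]),o["joint_vel"].round(3))
```

```text
t 19.65 eef [ 0.4886 -0.0712  0.0677] yaw -77.8 F [-0.02 -0.07 -6.05] w 0.66 q [ 0.18  0.46 -0.2   2.11  0.16  0.59 -1.49]
px [323. 364.] circ [ 0.4666 -0.0765] r 0.0399 ellipse ctr [ 0.4695 -0.0758  0.055 ]
ring n 3757 [ 0.4891 -0.0717] r range [0.0355 0.0388 0.042 ]
held lid [ 0.4906 -0.0712] r 0.0303 in tool mm [  0.4  -2.  -20.3]
[-0.83820246 -0.5357543  24.96502832] [-0.001 -0.002 -0.001  0.    -0.001 -0.001 -0.   ]
```

View pics/wc.png

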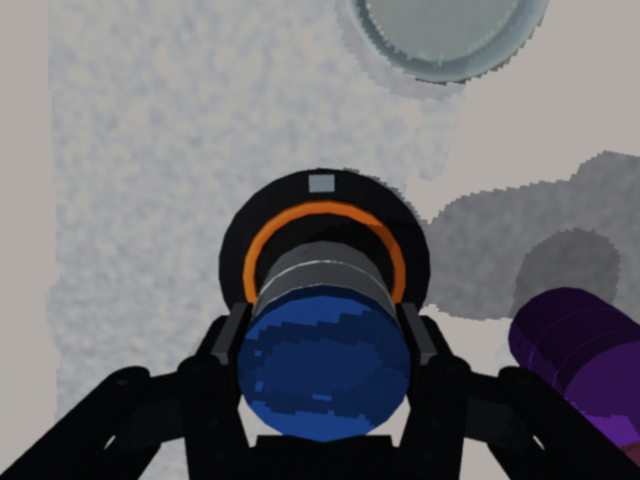

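Aligned over the rim within about 1 mm, with purple (610,370) well off to the side. I lower it gently.

Call:
arm_command(series=[[50,[0,0,8],0],[50,[0,0,15],0],[50,[0,0,20],0],[50,[0,0,22],0],[50,[0,0,23.5],0],[50,[0,0,24.5],0],[50,[0,0,24.5],0],[50,[0,0,24.5],0]])

```text
t: 20.7
eef_pos: [0.4884, -0.0712, 0.0429]
tool_rot: [-0.0, 0.779, -0.628, 0.0]
contact_force: [0.3, 0.1, -5.7]
gripper_width: 0.662
```

Run:
```python
from look import *
o,m,im=look("wd"); ring(m,im); held(m,im,o,.0203)
```

```text
t 20.7 eef [ 0.4884 -0.0712  0.0429] yaw -77.7 F [ 0.26  0.09 -5.66] w 0.662 q [ 0.17  0.5  -0.19  2.12  0.18  0.53 -1.5 ]
px [323. 364.] circ [ 0.4843 -0.0725] r 0.0327 ellipse ctr [ 0.4867 -0.072   0.055 ]
ring n 4115 [ 0.4892 -0.0717] r range [0.0356 0.0389 0.0421]
held lid [ 0.4903 -0.0712] r 0.0303 in tool mm [  0.4  -1.8 -20.3]
```

Still bearing the full weight, so a little further.

Call:
arm_command(series=[[50,[0,0,1],0],[50,[0,0,1],0],[50,[0,0,1.5],0],[50,[0,0,1.5],0]])

```text
t: 21.25
eef_pos: [0.4884, -0.0712, 0.0427]
tool_rot: [0.0, 0.778, -0.628, 0.0]
contact_force: [-5.5, 0.8, 13.4]
gripper_width: 0.664
```

Call:
arm_command(series=[[50,[0,0,-0.7],0],[50,[0,0,-0.8],0],[66,[0,0,-0.8],0],[75,[0,0,-0.8],0],[85,[0,0,-0.8],0],[85,[0,0,-0.8],0],[85,[0,0,-0.8],0]])

```text
t: 22.12
eef_pos: [0.4883, -0.0712, 0.0421]
tool_rot: [-0.0, 0.779, -0.628, 0.0]
contact_force: [1.3, -0.1, -0.1]
gripper_width: 0.995
```

Call:
arm_command(series=[[85,[0,0,-8],0],[85,[0,0,-35],0],[85,[0,0,-70],0],[85,[0,0,-110],0],[85,[0,0,-120],0],[85,[0,0,-120],0],[85,[0,0,-120],0],[85,[0,0,-120],0]])

```text
t: 23.12
eef_pos: [0.4876, -0.0711, 0.161]
tool_rot: [0.001, 0.779, -0.628, -0.001]
contact_force: [0.1, -1.7, -0.2]
gripper_width: 0.994
```

Run:
```python
from look import *
o,m,im=look("we"); ring(m,im); held(m,im,o,.063-o["eef_pos"][2]); print(o["joint_vel"].round(3))
print(toTool(o,[.645,.1123,.2]))
```

```text
t 23.12 eef [ 0.4876 -0.0711  0.161 ] yaw -77.7 F [ 0.07 -1.66 -0.2 ] w 0.994 q [ 0.22  0.3  -0.24  2.05  0.1   0.8  -1.43]
px [324. 249.] circ [ 0.4859 -0.0722] r 0.0306 ellipse ctr [ 0.4871 -0.0719  0.055 ]
ring n 1858 [ 0.4887 -0.0717] r range [0.0357 0.039  0.042 ]
held lid [ 0.4887 -0.0716] r 0.0295 in tool mm [ 0.7 -1.2 98. ]
[-0.001 -0.001  0.    -0.008 -0.     0.002  0.   ]
[-145.83818246 -192.7005651   -39.346635  ]
```

View pics/we.png

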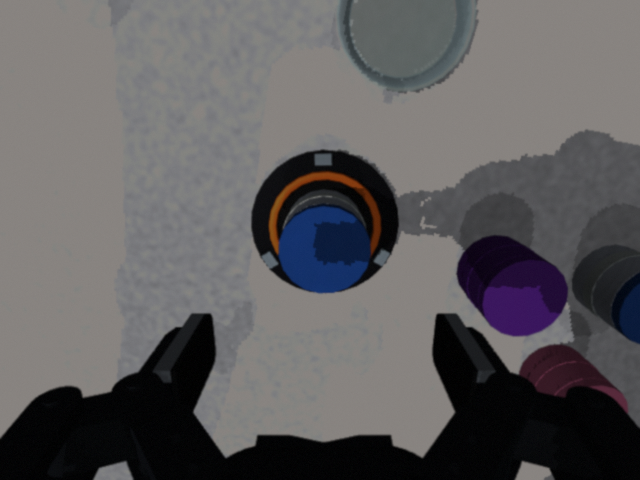

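The heavy canister stands concentric in the rim: lid (324,249), within 1 mm of the ring centre. Next is the middle one (B).

Call:
arm_command(series=[[85,[-20,-26,0],0],[85,[-55,-73,0],0],[85,[-90,-119,0],0],[85,[-122,-161,0],0],[85,[-140,-185,0],0],[85,[-146,-193,0],0],[85,[-146,-193,30],0],[85,[-146,-193,50],0]])

```text
t: 24.18
eef_pos: [0.6448, 0.1108, 0.1104]
tool_rot: [0.001, 0.778, -0.628, -0.0]
contact_force: [0.3, -0.3, -0.5]
gripper_width: 1.0
```

Call:
arm_command(series=[[85,[0,0,0],0],[85,[0,0,0],0],[85,[0,0,0],0]])

```text
t: 24.55
eef_pos: [0.6466, 0.1124, 0.1133]
tool_rot: [-0.001, 0.778, -0.628, 0.001]
contact_force: [-0.1, -0.5, 1.2]
gripper_width: 0.995
```

Run:
```python
from look import *
o,m,im=look("wf"); print(o["joint_vel"].round(3)); print(toTool(o,[.6453,.1124,.034]))
```

```text
t 24.55 eef [0.6466 0.1124 0.1133] yaw -77.8 F [-0.06 -0.54  1.17] w 0.995 q [-0.09  0.6  -0.24  1.7   0.18  0.86 -1.77]
px [323. 279.] circ [0.6455 0.1122] r 0.0292 ellipse ctr [0.6465 0.1123 0.055 ]
[-0.003 -0.001 -0.     0.001  0.    -0.     0.   ]
[-0.28230324  1.45361765 79.28121053]
```

Call:
arm_command(series=[[85,[0,1,30],0],[85,[0,1,60],0],[85,[0,1,75],0],[85,[0,1,79],0],[85,[0,1,79],0],[50,[0,1,79],0],[50,[0,1,79],0],[50,[0,1,79],0]])

```text
t: 25.6
eef_pos: [0.6457, 0.1124, 0.0346]
tool_rot: [-0.001, 0.779, -0.628, 0.001]
contact_force: [-2.6, 0.3, 6.0]
gripper_width: 0.656
```

Call:
arm_command(series=[[50,[0,0,0],0],[50,[0,0,-6],0],[50,[0,0,-20],0],[50,[0,0,-40],0],[50,[0,0,-70],0],[50,[0,0,-100],0],[50,[0,0,-120],0],[50,[0,0,-120],0]])

```text
t: 26.6
eef_pos: [0.6461, 0.1125, 0.1554]
tool_rot: [-0.002, 0.778, -0.628, 0.001]
contact_force: [-0.3, -0.0, -4.0]
gripper_width: 0.654
```

Call:
arm_command(series=[[50,[0,0,0],0],[50,[0,0,0],0]])

```text
t: 26.85
eef_pos: [0.6441, 0.112, 0.1516]
tool_rot: [0.001, 0.779, -0.628, -0.001]
contact_force: [-0.0, -0.9, -3.4]
gripper_width: 0.656
```

Run:
```python
from look import *
o,m,im=look("wg");held(m,im,o,.021); print(o["joint_vel"].round(3)); print(toTool(o,[.4885,.035,.155]))
```

```text
t 26.85 eef [0.6441 0.112  0.1516] yaw -77.7 F [-0.05 -0.87 -3.42] w 0.656 q [-0.09  0.55 -0.25  1.68  0.16  0.93 -1.76]
px [322. 368.] circ [0.5577 0.0932] r 0.0637 ellipse ctr [0.5615 0.0943 0.055 ]
held lid [0.6455 0.112 ] r 0.0299 in tool mm [  0.3  -1.3 -21. ]
[ 0.001  0.    -0.001 -0.003 -0.     0.001 -0.001]
[ 42.19298419 168.38093281  -2.93298936]
```

Call:
arm_command(series=[[50,[15,20,0],0],[50,[40,52,0],0],[50,[68,89,0],0],[50,[96,126,0],0],[50,[120,157,0],0],[50,[138,180,0],0],[50,[146,191,0],0],[50,[146,191,0],0]])

```text
t: 27.9
eef_pos: [0.4892, -0.0712, 0.153]
tool_rot: [0.0, 0.778, -0.628, -0.0]
contact_force: [-0.0, -0.0, -3.0]
gripper_width: 0.652
```

Call:
arm_command(series=[[50,[0,0,15],0],[50,[0,0,28],0],[50,[0,0,35],0],[50,[0,0,35],0],[50,[0,0,35],0]])

```text
t: 28.52
eef_pos: [0.4896, -0.0709, 0.1182]
tool_rot: [-0.0, 0.779, -0.628, 0.0]
contact_force: [-0.5, -0.4, -1.6]
gripper_width: 0.654
```

Run:
```python
from look import *
o,m,im=look("wh");held(m,im,o,.021);ring(m,im); print(o["joint_vel"].round(3)); print(toTool(o,[.4887,-.0714,.0976]))
cv2.imwrite("pics/sh.png",read_camera("side")[150:330,260:460].repeat(3,0).repeat(3,1))
```

```text
t 28.52 eef [ 0.4896 -0.0709  0.1182] yaw -77.7 F [-0.47 -0.42 -1.58] w 0.654 q [ 0.22  0.37 -0.24  2.08  0.13  0.7  -1.46]
px [324. 367.] circ [ 0.4289 -0.0841] r 0.0544 ellipse ctr [ 0.433  -0.0836  0.055 ]
held lid [ 0.4911 -0.0708] r 0.0301 in tool mm [  0.3  -1.5 -21. ]
ring n 2561 [ 0.4889 -0.0717] r range [0.0355 0.0389 0.0421]
[ 0.004 -0.011  0.    -0.002 -0.002  0.     0.   ]
[ 0.32237757  0.96155011 20.61669506]
```

View pics/wh.png

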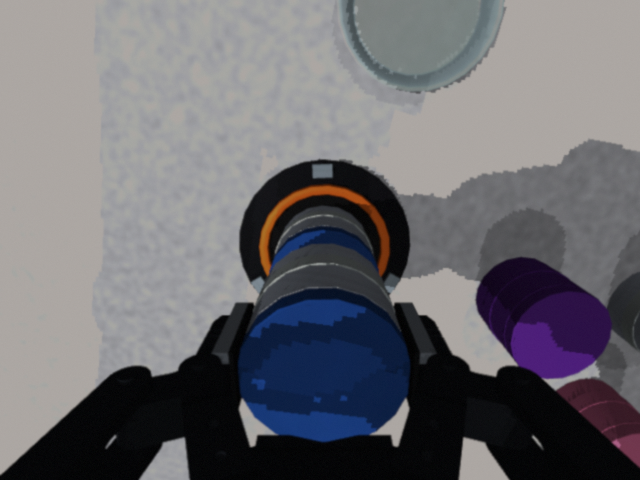

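View pics/sh.png

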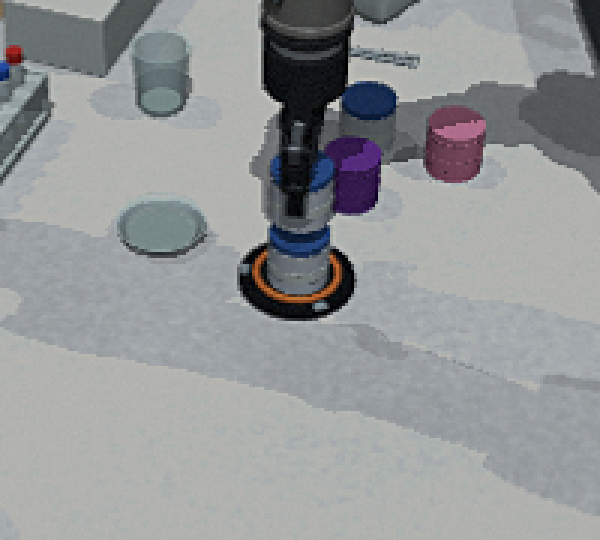

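The canister hangs straight above the lower one (wrist: lower lid edge at (325,238), held lid at (324,367)). I lower it the last 20 mm.

Call:
arm_command(series=[[50,[0,1,6],0],[50,[0,1,12],0],[50,[0,1,16],0],[50,[0,1,18],0],[50,[0,1,19],0],[50,[0,1,19],0],[50,[0,1,19],0]])

```text
t: 29.5
eef_pos: [0.4884, -0.0712, 0.0992]
tool_rot: [-0.0, 0.779, -0.628, 0.0]
contact_force: [0.3, -0.1, -3.2]
gripper_width: 0.655
```

Call:
arm_command(series=[[50,[0,0,0.8],0],[50,[0,0,0.8],0],[50,[0,0,0.8],0]])

```text
t: 29.88
eef_pos: [0.4883, -0.0712, 0.0983]
tool_rot: [-0.0, 0.779, -0.628, 0.0]
contact_force: [0.4, -0.0, -2.6]
gripper_width: 0.657
```

Call:
arm_command(series=[[50,[0,0,0.6],0],[50,[0,0,0.6],0],[50,[0,0,0.6],0]])

```text
t: 30.25
eef_pos: [0.4883, -0.0712, 0.0977]
tool_rot: [0.0, 0.779, -0.628, -0.0]
contact_force: [-0.1, -0.1, -2.9]
gripper_width: 0.654
```

Call:
arm_command(series=[[50,[0,0,0.5],0],[50,[0,0,0.5],0],[50,[0,0,0.5],0]])

```text
t: 30.62
eef_pos: [0.4884, -0.0712, 0.0975]
tool_rot: [-0.0, 0.779, -0.628, 0.0]
contact_force: [-2.7, -0.3, 5.4]
gripper_width: 0.66
```

Contact (+5 N). I ease off slightly, release and rise.

Call:
arm_command(series=[[50,[0,0,-0.3],0],[50,[0,0,-0.3],0],[66,[0,0,-0.3],0],[75,[0,0,-0.3],0],[85,[0,0,-0.3],0],[85,[0,0,-0.3],0],[85,[0,0,-0.3],0]])

```text
t: 31.5
eef_pos: [0.4883, -0.0712, 0.0975]
tool_rot: [-0.0, 0.779, -0.628, 0.0]
contact_force: [0.3, -0.3, -0.1]
gripper_width: 0.995
```

Call:
arm_command(series=[[85,[0,0,-8],0],[85,[0,0,-30],0],[85,[0,0,-60],0],[85,[0,0,-90],0],[85,[0,0,-100],0],[85,[0,0,-100],0],[85,[0,0,-100],0]])

```text
t: 32.38
eef_pos: [0.4876, -0.0712, 0.1965]
tool_rot: [0.001, 0.779, -0.628, -0.001]
contact_force: [0.1, -0.8, 0.5]
gripper_width: 1.0
```

Run:
```python
from look import *
o,m,im=look("wi"); ring(m,im); held(m,im,o,.118-o["eef_pos"][2]); print(o["joint_vel"].round(3))
print(toTool(o,[.4941,-.3082,.2]))
cv2.imwrite("pics/si.png",read_camera("side")[150:330,260:460].repeat(3,0).repeat(3,1))
```

```text
t 32.38 eef [ 0.4876 -0.0712  0.1965] yaw -77.8 F [ 0.05 -0.79  0.55] w 1.0 q [ 0.24  0.26 -0.26  2.02  0.08  0.88 -1.42]
px [623. 286.] circ [ 0.4939 -0.3061] r 0.0291 ellipse ctr [ 0.4946 -0.3056  0.055 ]
px [324. 261.] circ [ 0.4639 -0.0768] r 0.0383 ellipse ctr [ 0.4655 -0.0765  0.055 ]
ring n 1473 [ 0.4887 -0.0717] r range [0.0356 0.039  0.042 ]
held lid [ 0.4881 -0.0716] r 0.0293 in tool mm [ 0.5 -0.6 78.5]
[-0.001  0.007  0.    -0.001  0.     0.005  0.001]
[232.99497285  43.90204081  -3.58538487]
```

View pics/wi.png

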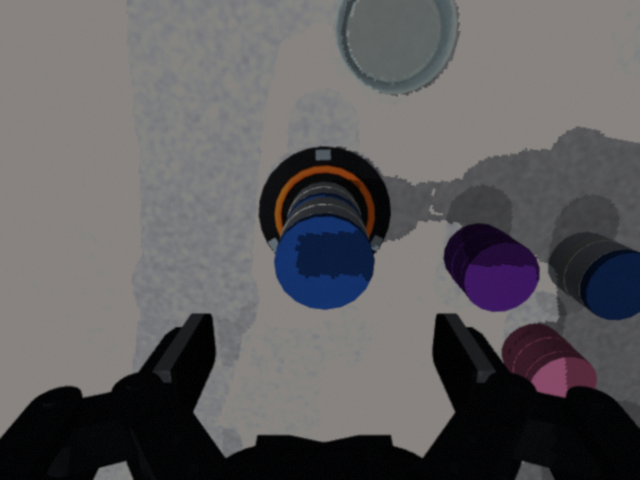

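View pics/si.png

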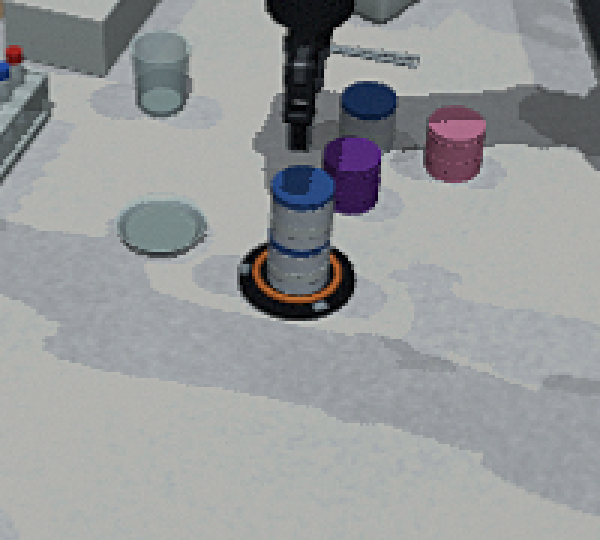

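Two canisters now stand straight, and the second lid at (324,261) is within 1 mm of the rim axis. Now the light one (C), jaws diagonal again.

Call:
arm_command(series=[[85,[20,4,-3],0.1],[85,[60,11,-3],0.25],[85,[100,19,-3],0.4],[85,[140,27,-3],0.55],[85,[180,34,-3],0.7],[85,[212,40,-3],0.85],[85,[228,43,-3],0.97],[85,[233,44,-3],1.0]])

```text
t: 33.48
eef_pos: [0.4942, -0.3091, 0.1996]
tool_rot: [-0.001, -0.381, 0.924, 0.0]
contact_force: [-0.3, 0.7, 1.1]
gripper_width: 0.992
```

Call:
arm_command(series=[[85,[0,0,20],0],[85,[0,0,60],0],[85,[0,0,90],0],[85,[0,0,100],0],[85,[0,0,100],0],[85,[0,0,100],0],[85,[0,0,100],0]])

```text
t: 34.35
eef_pos: [0.4955, -0.3085, 0.1017]
tool_rot: [0.001, -0.382, 0.924, -0.001]
contact_force: [-0.0, -0.9, -0.5]
gripper_width: 0.996
```

Run:
```python
from look import *
o,m,im=look("wj"); print(o["joint_vel"].round(3)); print(toTool(o,[.4943,-.3080,.034]))
```

```text
t 34.35 eef [ 0.4955 -0.3085  0.1017] yaw -135.0 F [-0.01 -0.94 -0.46] w 0.996 q [ 0.43  0.5   0.03  1.9  -0.02  0.73 -1.89]
px [326. 289.] circ [ 0.4938 -0.3082] r 0.0291 ellipse ctr [ 0.4945 -0.3091  0.055 ]
[ 0.     0.004  0.     0.004  0.    -0.001 -0.001]
[ 0.48686413  1.34013877 67.69313754]
```

View pics/wj.png

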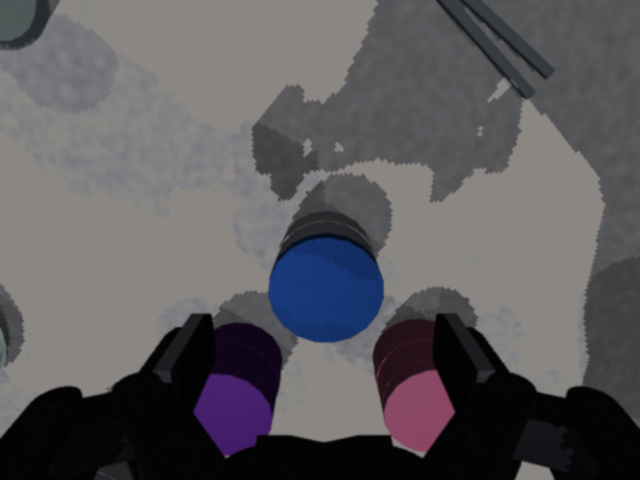

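Call:
arm_command(series=[[85,[0.5,1.5,25],0],[85,[0.5,1.5,50],0],[85,[0.5,1.5,63],0],[85,[0.5,1.5,67.5],0],[85,[0.5,1.5,67.5],0],[50,[0.5,1.5,67.5],0],[50,[0.5,1.5,67.5],0],[50,[0.5,1.5,67.5],0]], squeeze=60)

```text
t: 35.4
eef_pos: [0.4939, -0.3079, 0.0341]
tool_rot: [0.001, -0.382, 0.924, -0.001]
contact_force: [-1.3, -0.6, 6.2]
gripper_width: 0.658
```

Call:
arm_command(series=[[50,[0,0,0],0],[50,[0,0,-6],0],[50,[0,0,-25],0],[50,[0,0,-60],0],[50,[0,0,-100],0],[50,[0,0,-140],0],[50,[0,0,-165],0],[50,[0,0,-170],0]])

```text
t: 36.4
eef_pos: [0.4942, -0.3081, 0.2059]
tool_rot: [0.002, -0.382, 0.924, -0.002]
contact_force: [-0.5, 0.2, -1.2]
gripper_width: 0.662
```

Call:
arm_command(series=[[50,[0,0,0],0],[50,[0,0,0],0],[50,[0,0,0],0]])

```text
t: 36.78
eef_pos: [0.4928, -0.3072, 0.2018]
tool_rot: [-0.001, -0.382, 0.924, 0.001]
contact_force: [0.7, -0.0, -1.3]
gripper_width: 0.662
```

Run:
```python
from look import *
o,m,im=look("wk"); held(m,im,o,.021);print(o["joint_vel"].round(3)); print(toTool(o,[.4887,-.0714,.205]))
```

```text
t 36.77 eef [ 0.4928 -0.3072  0.2018] yaw -135.0 F [ 0.69 -0.03 -1.27] w 0.662 q [ 0.42  0.37  0.04  1.83 -0.02  0.94 -1.89]
px [323. 369.] circ [ 0.4026 -0.2173] r 0.0776 ellipse ctr [ 0.4062 -0.2205  0.055 ]
held lid [ 0.4936 -0.3081] r 0.0297 in tool mm [  0.1  -1.2 -21. ]
[ 0.001 -0.004 -0.    -0.006  0.001 -0.     0.001]
[-163.73859665  169.75854934   -2.93001382]
```

Holding 1.3 N (light). I carry it over the stack with 50 mm clearance.

Call:
arm_command(series=[[50,[-12,13,0],-0.1],[50,[-37,38,0],-0.25],[50,[-65,67,0],-0.4],[50,[-95,98,0],-0.55],[50,[-122,126,0],-0.7],[50,[-145,150,0],-0.85],[50,[-160,166,0],-0.97],[50,[-164,170,0],-1.0]])

```text
t: 37.83
eef_pos: [0.4892, -0.07, 0.2028]
tool_rot: [-0.0, 0.779, -0.627, -0.0]
contact_force: [-0.1, -1.7, -1.6]
gripper_width: 0.66
```

Call:
arm_command(series=[[50,[0,0,0],0],[50,[0,0,0],0],[50,[0,0,15],0],[50,[0,0,25],0],[50,[0,0,30],0],[50,[0,0,30],0],[50,[0,0,30],0]])

```text
t: 38.7
eef_pos: [0.4895, -0.0713, 0.1732]
tool_rot: [-0.0, 0.779, -0.628, 0.0]
contact_force: [0.5, -0.1, -0.6]
gripper_width: 0.663
```

Run:
```python
from look import *
o,m,im=look("wl");held(m,im,o,.021);ring(m,im); print(o["joint_vel"].round(3)); print(toTool(o,[.4886,-.0714,.1521]))
```

```text
t 38.7 eef [ 0.4895 -0.0713  0.1732] yaw -77.8 F [ 0.51 -0.1  -0.62] w 0.663 q [ 0.23  0.29 -0.25  2.04  0.1   0.82 -1.43]
px [323. 367.] circ [ 0.3884 -0.0933] r 0.0704 ellipse ctr [ 0.3935 -0.0926  0.055 ]
held lid [ 0.4911 -0.0712] r 0.0302 in tool mm [  0.3  -1.6 -21. ]
ring n 1765 [ 0.4888 -0.0717] r range [0.0355 0.039  0.0421]
[ 0.001 -0.004 -0.    -0.003 -0.     0.001 -0.001]
[-0.11685311  0.90856941 21.08785459]
```

View pics/wl.png

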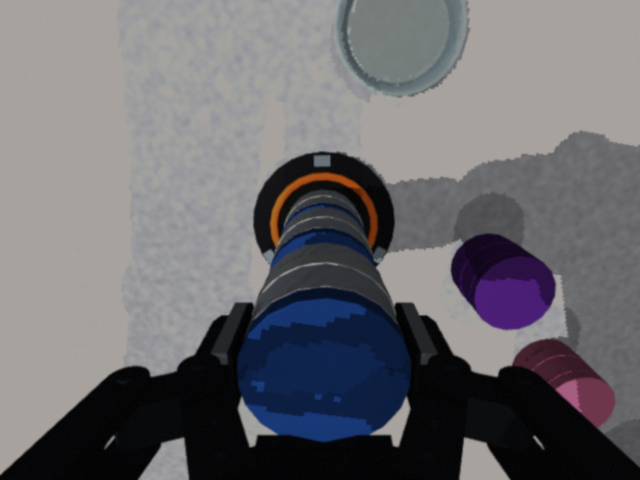

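All three are in line (column centred at col 323-325). I lower the last 20 mm.

Call:
arm_command(series=[[50,[0,1,6],0],[50,[0,1,12],0],[50,[0,1,16],0],[50,[0,1,18],0],[50,[0,1,19],0],[50,[0,1,20],0],[50,[0,1,20],0],[50,[0,1,20],0]])

```text
t: 39.75
eef_pos: [0.4884, -0.0716, 0.1531]
tool_rot: [-0.0, 0.778, -0.628, 0.0]
contact_force: [-0.8, -0.7, -0.6]
gripper_width: 0.659
```

Call:
arm_command(series=[[50,[0,0,0.5],0],[50,[0,0,0.5],0],[50,[0,0,0.5],0]])

```text
t: 40.12
eef_pos: [0.4883, -0.0716, 0.1525]
tool_rot: [-0.0, 0.778, -0.628, 0.0]
contact_force: [-0.4, 0.4, -1.6]
gripper_width: 0.66
```

Call:
arm_command(series=[[50,[0,0,0.5],0],[50,[0,0,0.5],0],[50,[0,0,0.5],0]])

```text
t: 40.5
eef_pos: [0.4883, -0.0716, 0.1521]
tool_rot: [-0.0, 0.779, -0.628, 0.0]
contact_force: [-0.4, -0.5, 0.6]
gripper_width: 0.659
```

Call:
arm_command(series=[[50,[0,0,0.3],0],[50,[0,0,0.3],0],[50,[0,0,0.3],0]])

```text
t: 40.88
eef_pos: [0.4885, -0.0715, 0.1521]
tool_rot: [-0.0, 0.779, -0.628, 0.0]
contact_force: [-0.9, 0.4, 5.7]
gripper_width: 0.665
```

Contact. I ease off, release, rise clear.

Call:
arm_command(series=[[50,[0,0,-0.3],0],[50,[0,0,-0.3],0],[66,[0,0,-0.3],0],[75,[0,0,-0.3],0],[85,[0,0,-0.3],0],[85,[0,0,-0.3],0],[85,[0,0,-0.3],0]])

```text
t: 41.75
eef_pos: [0.4883, -0.0716, 0.152]
tool_rot: [0.0, 0.779, -0.628, 0.0]
contact_force: [-0.2, 0.4, -1.1]
gripper_width: 0.995
```

Call:
arm_command(series=[[85,[0,0,-8],0],[85,[0,0,-30],0],[85,[0,0,-60],0],[85,[0,0,-80],0],[85,[0,0,-90],0],[85,[0,0,-90],0],[85,[0,0,-90],0]])

```text
t: 42.62
eef_pos: [0.4878, -0.0715, 0.2412]
tool_rot: [0.0, 0.779, -0.628, -0.001]
contact_force: [-0.2, 0.5, 0.1]
gripper_width: 0.996
```

Run:
```python
from look import *
o,m,im=look("wm"); ring(m,im); held(m,im,o,.173-o["eef_pos"][2]); print(o["joint_vel"].round(3))
s=read_camera("side"); cv2.imwrite("pics/sm.png",s); cv2.imwrite("pics/smc.png",s[150:330,260:460].repeat(3,0).repeat(3,1))
cv2.imwrite("pics/tm.png",read_camera("top"))
```

```text
t 42.62 eef [ 0.4878 -0.0715  0.2412] yaw -77.8 F [-0.21  0.5   0.13] w 0.996 q [ 0.25  0.2  -0.26  1.97  0.06  0.98 -1.4 ]
px [324. 267.] circ [ 0.4409 -0.082 ] r 0.0472 ellipse ctr [ 0.4429 -0.0818  0.055 ]
ring n 1179 [ 0.4887 -0.0717] r range [0.0356 0.0391 0.0421]
held lid [ 0.4886 -0.0718] r 0.0293 in tool mm [ 0.4 -0.8 68.2]
[-0.001  0.005  0.002  0.001 -0.001  0.001  0.   ]
```

View pics/smc.png

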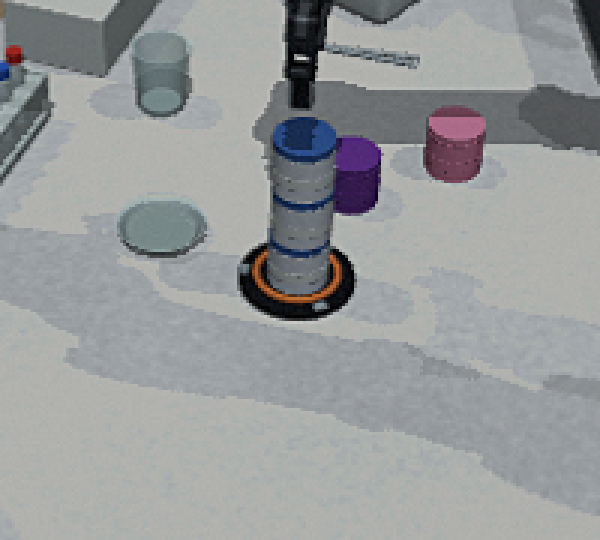

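View pics/tm.png

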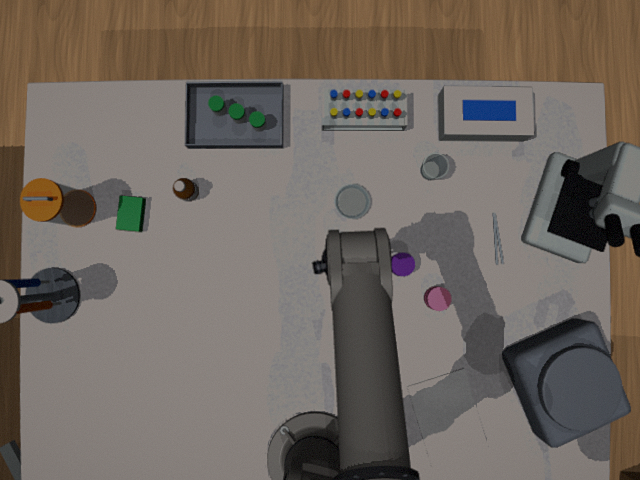

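View pics/wm.png

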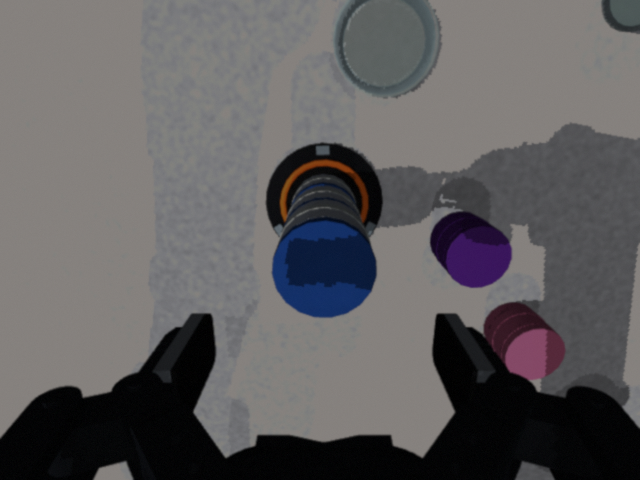

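The side view shows one straight column of three at (300,200). The wrist view puts the top lid (324,267) within 0.2 mm of the rim centre, and the gripper is clear. In the top view the bystanders are where they began. Handing in.

Run:
```python
from station import bot
print(bot.hand_in())
```

```text
the job is handed in; nothing more can be done
None
```

The three canisters stand in one straight column in the carrier dish, heaviest at the bottom and lightest on top. I handed the job in at about 43 s of the 72 s allowed; no verdict is reported.

- **Weights:** lifting showed about 1.3 N for the right-hand canister (light), 3.5 N for the far-left one (middle) and 5.8 N for the near-left one (heavy). These fit the stated masses, with force noise of around 0.5 N.
- **Column:** after each release the wrist camera put the lid about 1 mm or less from the rim centre; the top lid was 0.2 mm off. Contact during lowering came at the expected heights.
- **Surroundings:** in the final top view the bystanders and the purple and pink look-alikes look where they began. The gripper is open, about 50 mm clear above the stack.
- **Disagreement:** the side camera placed things about 3 to 6 mm away from the top and wrist cameras. I went by the top and wrist cameras, which agreed to about 1–3 mm.

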